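# Close and latch the split casting mould

## Robot

A 6-joint arm with a two-finger parallel gripper is mounted at the origin on a cart in front of the work surface, level with it; the furniture and walls round the work are solid. World frame = base frame: x ahead of the robot, y to its left, z up, the work surface at z = 0. Lengths are in m, angles in rad, forces in N, time in s.
With the tool pointing down it reaches from about 0.25 to 0.725 m from the base axis. Payload 4 kg.
Tool frame: the origin (TCP) lies at the very end of the fingers, on their centre line; the grasp point (between the pads) lies bot.grasp_offset behind it (bot.grasp_offset is the distance from the TCP to the grasp point, in m); z points along the fingers, y is the direction in which the jaws open and shut (so a half turn about z gives the same grasp; the last joint's range is limited). The gripper opens to 85 mm and grips with 20 to 120 N. Pads are 22 mm wide; open, the fingers measure 114 mm over their backs; the gripper's body (76 mm by 85 mm) begins 54 mm behind the grasp point. The pads swing forward as they close: fully open they stand 13 mm farther back than shut.
Start: joints at [1.324, 0.241, 0.005, 1.335, 0, 1.571], TCP at [0.122, 0.485, 0.231] pointing down, gripper open.
Joint ranges: [-2.72, 2.72], [-1.05, 1.87], [-1.09, 1.28], [-1.99, 2.15], [-1.42, 1.44], [-3.14, 3.14]. Speed limits (rad/s): [2.79, 2.79, 3.14, 3.14, 3.14, 3.14].

## Interface

Orientations are given as a unit quaternion [x, y, z, w].
In Python, from workcell import bot gives the robot as it stands. The module is installed in compiled form; this text tells all that it offers.
- The arm moves only by the shell command python3 -m jog 'ROWS' [OPENING]. ROWS is JSON, a list that holds one entry, the list of rows, each a list of 6 numbers: the shift along the tool's x, y, z in m, then the turn, a rotation vector about the tool's x, y, z in degrees. In form: [[[dx, dy, dz, wx, wy, wz], ...]]. A call has 1 to 12 rows; each row shifts and turns the pose as measured when the row begins, along the tool's axes as they then stand; what a row does not reach is not made up. A row lasts 1/8 s, in which the tool goes at most 62.5 mm and 10.7 degrees, less where a joint would pass 70% of its speed; a pose out of reach is approached as far as the arm can. A call is refused whole if a number of a shift passes 0.0625 or a number of a turn 10.7, either way. A call with a gripper value outside its range is refused whole. OPENING is the finger opening in m, from 0 to 0.0854, set as the call begins (- or left out, the last holds). The fingers move at their own pace and stop on an object; the grip force is fixed at half the most. Time passes only in rows, so rows that do not move let the fingers close. It gives the time, the measured TCP pose, the force and the opening at its end, in the units of the state.
- bot.get_obs(): the state, without advancing time (a new reading comes with each control period).
- bot.camera(name): name is "scene" or "top"; returns a dict with "pixels" (420x560x3 uint8, red, green, blue), "fx", "fy", "cx", "cy" (pixels), "rvec" (rotation vector, rad) and "tvec" (3), from world to camera coordinates, as OpenCV has them. Camera axes: x right, y down, z forward; pixel columns grow to the right and rows downward; lengths in m; the calibration is good to about 2 mm. A picture is of the moment at which its call begins. There is no depth.
- bot.job_done(): hands the job in, once; it reports no verdict.
The state is a dict: "clock": time; "joint_pos": joint angles; "joint_vel": joint speeds; "tau": joint torques, N m; "eef_pos": TCP position; "tool_rot": TCP orientation; "ft_force": force on the tool from outside, world axes, zero at the start; "ft_torque": the same for the moment, N m; "grip_width": finger opening in m.
Only numpy, scipy, OpenCV 4.12 (cv2) and the standard library are available. Lean on these libraries where they do the work, as an engineer would, in place of code of your own. Each camera call takes 0.05 s, during which the arm holds its last target. There are 200 camera calls.

## Task

Shut the casting mould and latch it: push the loose half home until it bears on the rubber seal, hook the wire loop of the draw latch over the keeper on that half, then fold the lever over past centre and press it home onto its rubber stop. Press the half and the lever home firmly, by feel, with some 15 to 20 N each, but never with more than 25 N, and leave the things around where they are.

Things in the scene. Friction and masses are not known exactly. Their poses are not given: they have to be found in the camera images.
- mould: Fixed half of an aluminium split casting mould on a grey base plate (224 x 128 x 10 mm) screwed to the bench. Origin: centre of the plate's underside. x axis: the way the other half slides OPEN; z up. Coordinates in mm below are in this frame. Both halves: 120 wide (y -60..60), flat tops at z = 60. Fixed half: x -102..4. Guide rods, 10 mm thick, at y = +-52, z = 32, run to x = 109.
- sliding_half (a joint): How far the sliding half stands open, m: 0 = metal to metal, 0.036 = end of travel. It slides along the mould's x on the rods with about 8 N of friction and stays where it is left. At 0 it covers x 4..66; add the joint value. A black rubber seal stands proud of the fixed face by 4.5 to 7.5 mm (it differs each time), so it is met at 0.0045 to 0.0075; it yields about 1 mm per 18 N.
- rear_face (a point): Point on the sliding half's flat rear face (looks along +x; 120 wide, 50 high, bare between the rods), in the middle, 15 mm under the top edge. Push here toward -x to close.
- keeper (a point): Keeper on the sliding half's top: steel hook 22 mm wide (y), 17 high, its nose pointing along +x. The point lies on the face the loop bears on, 8 mm over the flat top. Nose: underside 4 mm and top 9 mm above the point, tip 5 mm to +x of it. Hooked, the bar's axis lies 4 mm to +x of the point, under the nose, 4 to 8 mm over the flat top. Axes as the mould's.
- loop_bar (a point): Middle of the round bar at the end of the latch's wire loop: 8 mm thick, 43 long (along y), between two 6 mm legs (42 clear between them). Can be pinched from above. At the start the loop is thrown back over the lever to the -x side, where a stop holds it about level, 20 to 50 mm over the top. Else the loop swings freely and falls by its own weight (50 g).
- loop_pin (a point): Pin across the lever on which the loop swings, 19 mm from the lever's pivot towards the tip and 5 mm below it (lever flat); at x = -20, z = 93.5 with the lever fully up. The bar's axis is 71.3 mm from it; the legs are threaded and set up to 1 mm longer or shorter, not known. Lever fully up and sliding half on the seal, the bar pulled taut clears the keeper's nose by only 1 to 5 mm.
- lever (a joint): Lever angle, rad: 0 = level (points along -x, closed), grows as the tip rises, 1.72 = fully up. Pivot: axis along y at x = -18, z = 74. Stays where it is left (0.05 N m friction). With the loop hooked it resists most near 1 rad (4 to 10 N at the face point), goes over centre at 0.37 and comes to rest on a rubber-headed stop screw at 0.02 to 0.18; the screw's setting is not known.
- lever_face (a point): On the middle of the lever's broad outer face, 48 mm from the pivot; the face looks up when the lever is level (point then at x = -66, z = 81) and along +x when it is up. Lever: 26 mm wide, 62 mm from pivot to tip, face 7 mm off the pivot's line, its rolled tip 3 mm higher. Ears beside the pivot reach z = 81, y +-19. The stop screw stands 46 mm from the pivot; its rubber head yields about 1 mm per 12 N.
- grease_tin_mid (a point): Middle of a flat round grease tin, 75 mm across and 38 high, standing by: leave alone.
- masking_tape_mid (a point): Middle of a roll of masking tape, 105 mm across and 25 high, lying by: leave alone.
- tape_measure_mid (a point): Middle of a tape measure, 36 x 82 x 62 mm, standing by: leave alone.
- bearing_mid (a point): Middle of a ball bearing, 47 mm across and 14 high, lying by: leave alone.

How it is judged:
By the outcome, as a careful person would: the job done as asked, in the order asked, and still so for the second after the job is handed in, with the robot touching nothing.
It also fails if it takes over 69 s, if anything falls off the work surface, if the arm or the gripper's body presses on something with over 40 N, if the wrist force passes 120 N, or if a joint passes its speed limit or range.

## Working session

There is one attempt and no reset: what is moved stays moved. The work goes in short steps, Python scripts to look and compute and a shell command to move; the robot and the scene stay as the last step left them, time stands still between calls to the robot, and variables do not carry over. Pictures are saved under pics/ and viewed, on a budget of 10 in all, crops included, one or two more only if the job needs it, and the job is handed in when it is done.

```bash
mkdir -p pics
python3 - <<'E'
from workcell import bot
import cv2
for n in("scene","top"):
    c=bot.camera(n); cv2.imwrite(f"pics/{n}0.png",cv2.resize(c["pixels"][:,:,::-1],(784,588),interpolation=cv2.INTER_CUBIC))
    print(n,[c[k] for k in("fx","fy","cx","cy","rvec","tvec")])
print(bot.get_obs(),bot.grasp_offset)
E
```

```text
scene [380.1126472594287, 380.1126472594287, 273.1186744218445, 204.29939344008736, array([ 0.68248283, -2.41957359,  1.38125241]), array([0.46796954, 0.30613428, 0.52991924])]
top [423.92052470976324, 423.92052470976324, 279.7867236853612, 208.05415116888724, array([ 2.16643278, -2.12461022,  0.12667125]), array([-0.15826278,  0.64398136,  0.85517299])]
{'clock': 0.1, 'joint_pos': array([1.32401283e+00, 2.41349692e-01, 3.83172049e-03, 1.33518835e+00,
       2.37114295e-06, 1.57079323e+00]), 'joint_vel': array([ 0.00047321, -0.00306152,  0.00389407, -0.00062407,  0.00017101,
       -0.00196809]), 'tau': array([ 6.50606148e-05, -3.73137331e+01,  2.53009933e+01,  1.08126272e-02,
       -5.32897366e-05,  2.16045571e-06]), 'eef_pos': array([0.12200206, 0.4842947 , 0.23048556]), 'tool_rot': array([ 1.23077278e-01,  9.92396630e-01, -9.47591155e-04, -1.18718125e-04]), 'ft_force': array([-0.69504477, -0.39508836,  0.17969198]), 'ft_torque': array([-0.03108903, -0.03409408,  0.01672241]), 'grip_width': 0.08548250414772271} 0.0187
```

View pics/scene0.png

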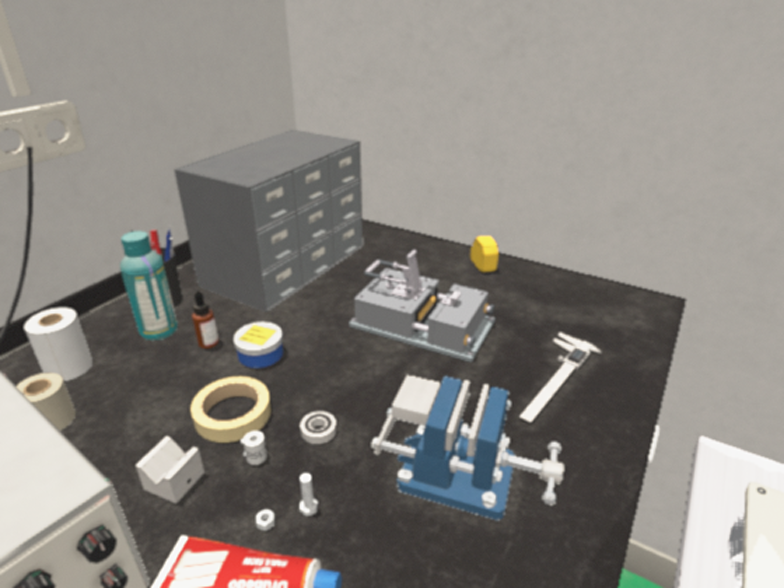

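View pics/top0.png

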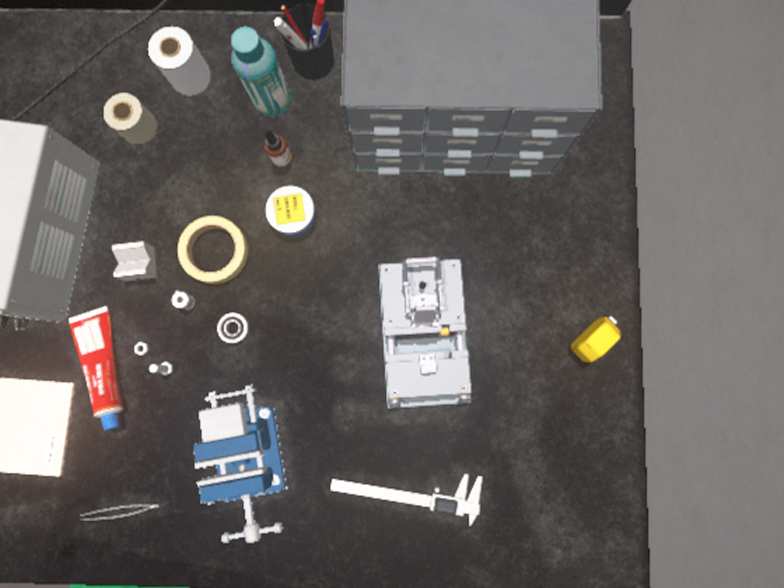

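Scene: mould at about (425,310), lever up at (413,270), loop thrown back at (385,270). Top: mould spans (380..470, 260..405) with the loop bar at about (422,262) and the keeper at (428,360). I'll enlarge both to read off corners.

```bash
cat > h.py <<'E'
from workcell import bot
import cv2,numpy as np
from scipy.spatial.transform import Rotation as R
def cam(n):
    c=bot.camera(n); c["K"]=np.array([[c["fx"],0,c["cx"]],[0,c["fy"],c["cy"]],[0,0,1]]); return c
def ray(c,p):
    M=cv2.Rodrigues(c["rvec"])[0]; d=M.T@np.linalg.solve(c["K"],[p[0],p[1],1]); return -M.T@c["tvec"],d
def onz(c,p,z):
    o,d=ray(c,p); return o+d*(z-o[2])/d[2]
def proj(c,P): return cv2.projectPoints(np.array(P,float).reshape(-1,3),c["rvec"],c["tvec"],c["K"],None)[0][:,0]
E
python3 - <<'E'
from h import *
a=cam("top");b=cam("scene")
A=cv2.resize(a["pixels"][175:300,255:355,::-1],None,fx=4.8,fy=4.8,interpolation=cv2.INTER_CUBIC)
B=cv2.resize(b["pixels"][170:260,245:360,::-1],None,fx=6.5,fy=6.5,interpolation=cv2.INTER_CUBIC)
cv2.imwrite("pics/t1.png",A);cv2.imwrite("pics/s1.png",B);print(A.shape,B.shape)
for c in(a,b): print(ray(c,(280,210)))
for p in((380,265),(463,260),(470,403),(387,406)): print(onz(a,np.array(p)/1.4,.01))
E
```

```text
(600, 480, 3) (585, 748, 3)
(array([ 0.52820745, -0.16027298,  0.9308004 ]), array([ 0.12783293,  0.01568043, -0.9916825 ]))
(array([0.2396962 , 0.50086068, 0.5340528 ]), array([ 0.43306171, -0.73609654, -0.52074187]))
[ 0.69260301 -0.12587519  0.01      ]
[ 0.70293441 -0.25635916  0.01      ]
[ 0.48162592 -0.26800558  0.01      ]
[ 0.47444748 -0.14158806  0.01      ]
```

View pics/t1.png

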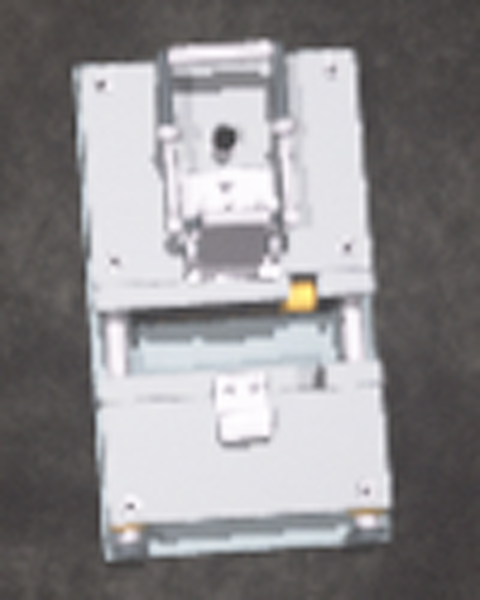

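View pics/s1.png

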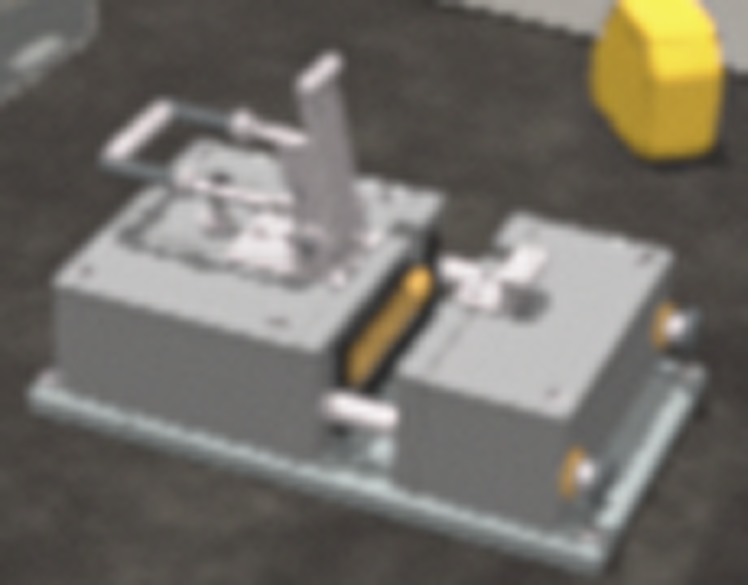

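```bash
cat > fit.py <<'E'
from h import *
from scipy.optimize import least_squares
a=cam("top");b=cam("scene")
T=lambda u,v:(255+u/4.8-.4,175+v/4.8-.4); S=lambda u,v:(245+u/6.5-.4,170+v/6.5-.4)
obs=[(a,T(75,66),(-102,-60,60),0),(a,T(353,48),(-102,60,60),0),(a,T(107,530),(66,-60,60),1),(a,T(389,511),(66,60,60),1),
(b,S(55,283),(-102,-60,60),0),(b,S(325,348),(4,-60,60),0),(b,S(400,375),(4,-60,60),1),(b,S(568,415),(66,-60,60),1),(b,S(672,255),(66,60,60),1),
(b,S(32,392),(-112,-64,10),0),(b,S(600,555),(112,-64,10),0),(b,S(703,375),(112,64,10),0),(a,T(105,560),(112,-64,0),0),(a,T(388,542),(112,64,0),0)]
def W(p,P,o=0): return R.from_euler("z",p[2]).apply((np.array(P,float)+[o*p[3]*1000,0,0])/1000)+[p[0],p[1],0]
def f(p): return np.concatenate([proj(c,W(p,P,o))[0]-q for c,q,P,o in obs])
s=least_squares(f,[.59,-.2,3.06,.03],loss="soft_l1"); p=s.x
print(p,np.degrees(p[2])); print(f(p).reshape(-1,2).round(1).tolist())
def tri(qa,qb):
    o,d=ray(a,qa);o2,d2=ray(b,qb); n=[d,-d2]
    t=np.linalg.lstsq(np.array(n).T,o2-o,rcond=None)[0]; P,Q=o+t[0]*d,o2+t[1]*d2
    return (P+Q)/2,np.linalg.norm(P-Q)
def M(X): return (R.from_euler("z",-p[2]).apply(X-np.array([p[0],p[1],0]))*1000).round(1)
for n,u,v in(("bar y-",(165,55),(107,158)),("bar y+",(275,46),(170,103)),("keepernose top",(245,412),(525,265))):
    X,e=tri(T(*u),S(*v)); print(n,X,e,M(X))
np.save("p.npy",p)
E
python3 fit.py
```

```text
[ 0.58764208 -0.19452852  3.2312717   0.02966632] 185.13823101784675
[[0.2, 0.8], [-0.3, 0.5], [0.0, 0.2], [0.4, -0.0], [-0.6, -0.7], [-1.1, 0.2], [-0.5, -0.7], [0.2, 0.2], [0.4, -0.8], [-0.8, -0.2], [-0.0, 0.1], [0.5, -1.2], [-0.3, 0.4], [-0.1, 0.0]]
bar y- [ 0.68475112 -0.16430123  0.09184309] 0.0010182388927968303 [-99.4 -21.4  91.8]
bar y+ [ 0.68786186 -0.21080806  0.0933234 ] 0.003787806037856137 [-98.4  25.2  93.3]
keepernose top [ 0.53464789 -0.2014785   0.07397024] 0.006621471200693412 [53.4  2.2 74. ]
```

```bash
cat > st.py <<'E'
import sys; from workcell import bot; import numpy as np
from scipy.spatial.transform import Rotation as R
p=np.load("p.npy"); Z=R.from_euler("z",p[2]); o=bot.get_obs()
m=Z.inv().apply(o["eef_pos"]-[p[0],p[1],0])*1000; T=R.from_quat(o["tool_rot"])
D=Z*R.from_matrix([[0,-1,0],[-1,0,0],[0,0,-1]])
print("t%.2f"%o["clock"],"tcp(mould mm)",m.round(1),"F(mould)",Z.inv().apply(o["ft_force"]).round(1),"w%.4f"%o["grip_width"],
 "rot err(tool deg)",np.degrees((T.inv()*D).as_rotvec()).round(1))
if len(sys.argv)>3:
    d=Z.apply((np.array(sys.argv[1:4],float)-m)/1000); print("to go, tool m",T.inv().apply(d).round(4), "len",np.linalg.norm(d).round(3))
E
python3 st.py 136 0 240
python3 - <<'E'
exec(open("fit.py").read().split("for n,u,v")[0])
for n,u,v in(("lever tip",(232,185),(322,68)),("nose front edge",(245,438),(535,270)),("bar mid",(220,51),(138,130))):
    X,e=tri(T(*u),S(*v)); print(n,e.round(4),M(X))
for r in(375,405,412,440):
  for z in(.064,.077): print(r,z,M(onz(a,T(245,r),z)))
# predicted lever tip/pin for angles
for q in(1.3,1.5,1.72): print(q,-18-62*np.cos(q)+10*np.sin(q),74+62*np.sin(q)+10*np.cos(q),"pin x",-18-19*np.cos(q)-5*np.sin(q))
E
```

```text
t0.30 tcp(mould mm) [ 402.9 -718.1  231. ] F(mould) [ 0.  -0.2 -1.1] w0.0856 rot err(tool deg) [-0.   0.  70.7]
to go, tool m [-0.489  -0.5897 -0.0085] len 0.766
[ 0.58764208 -0.19452852  3.2312717   0.02966632] 185.13823101784675
[[0.2, 0.8], [-0.3, 0.5], [0.0, 0.2], [0.4, -0.0], [-0.6, -0.7], [-1.1, 0.2], [-0.5, -0.7], [0.2, 0.2], [0.4, -0.8], [-0.8, -0.2], [-0.0, 0.1], [0.5, -1.2], [-0.3, 0.4], [-0.1, 0.0]]
lever tip 0.0142 [-31.5   2.5 134.3]
nose front edge 0.0003 [61.1  0.3 74.7]
bar mid 0.0018 [-99.    1.8  92.6]
375 0.064 [34.7  2.8 64. ]
375 0.077 [35.   2.2 77. ]
405 0.064 [47.3  1.9 64. ]
405 0.077 [47.4  1.3 77. ]
412 0.064 [50.2  1.6 64. ]
412 0.077 [50.3  1.  77. ]
440 0.064 [61.9  0.7 64. ]
440 0.077 [61.8  0.1 77. ]
1.3 -24.949345520552484 136.41559578211184 pin x -27.900268670953125
1.5 -12.410756637357034 136.5520611861284 pin x -24.331481764706627
1.72 1.105241076871561 133.82465848957784 pin x -20.120085524867598
```

```bash
python3 -m jog '[[[-0.037,-0.044,-0.006,0,0,9],[-0.043,-0.037,-0.006,0,0,9],[-0.048,-0.030,-0.004,0,0,9],[-0.052,-0.022,0,0,0,9],[-0.055,-0.014,0,0,0,9],[-0.057,-0.005,0,0,0,9],[-0.057,0.004,0,0,0,9],[-0.055,0.013,0,0,0,8],[-0.053,0.020,0,0,0,0],[-0.053,0.020,0,0,0,0],[-0.053,0.020,0,0,0,0],[-0.053,0.020,0,0,0,0]]]' 0; python3 st.py 130 0 200
```

```text
clock: 1.9
eef_pos: [0.4133, -0.1504, 0.2503]
tool_rot: [0.689, 0.725, 0.006, 0.004]
ft_force: [0.4, 0.9, 0.1]
grip_width: 0.0
t1.90 tcp(mould mm) [169.7 -59.6 250.3] F(mould) [-0.4 -0.9  0.1] w0.0000 rot err(tool deg) [ 0.8 -0.1 -2.2]
to go, tool m [-0.0581  0.0412  0.0507] len 0.087
```

```bash
python3 -m jog '[[[-0.029,0.021,0.025,0.8,0,-2.2],[-0.029,0.021,0.05,0,0,0],[0,0,0.06,0,0,0],[0,0,0.055,0,0,0],[0,0,0.02,0,0,0],[0,0,0,0,0,0]]]'; python3 st.py 122 0 42
```

```text
clock: 2.65
eef_pos: [0.4651, -0.2137, 0.0354]
tool_rot: [0.677, 0.736, 0.002, 0.003]
ft_force: [-0.1, 0.4, 0.5]
grip_width: -0.0
t2.65 tcp(mould mm) [123.8   8.1  35.4] F(mould) [ 0.1 -0.4  0.5] w-0.0000 rot err(tool deg) [ 0.4  0.1 -0.4]
to go, tool m [ 0.0081  0.0018 -0.0066] len 0.011
```

```bash
python3 -m jog '[[[0.008,0,-0.006,0.4,0,-0.4],[0,0.005,0,0,0,0],[0,0.005,0,0,0,0],[0,0.005,0,0,0,0]]]'; python3 st.py
```

```text
clock: 3.15
eef_pos: [0.4815, -0.2048, 0.0462]
tool_rot: [0.675, 0.738, -0.001, 0.003]
ft_force: [-9.8, -2.2, 3.3]
grip_width: -0.0003
t3.15 tcp(mould mm) [106.6   0.7  46.2] F(mould) [9.9 1.3 3.3] w-0.0003 rot err(tool deg) [0.2 0.3 0. ]
```

```bash
python3 -m jog '[[[0,0.004,0.001,0,0,0],[0,0.004,0.001,0,0,0],[0,0.004,0,0,0,0]]]'; python3 st.py
```

```text
clock: 3.52
eef_pos: [0.4858, -0.2044, 0.0449]
tool_rot: [0.675, 0.737, -0.007, -0.002]
ft_force: [-8.1, -1.5, 4.9]
grip_width: -0.0003
t3.52 tcp(mould mm) [102.3   0.7  44.9] F(mould) [8.2 0.8 4.9] w-0.0003 rot err(tool deg) [-0.8  0.4 -0.1]
```

```bash
python3 -m jog '[[[0,0.003,0,0,0,0],[0,0.003,0,0,0,0]]]'; python3 st.py
```

```text
clock: 3.78
eef_pos: [0.4862, -0.2043, 0.045]
tool_rot: [0.676, 0.737, -0.012, -0.006]
ft_force: [-8.3, -1.2, 5.3]
grip_width: -0.0001
t3.77 tcp(mould mm) [101.9   0.7  45. ] F(mould) [8.4 0.4 5.3] w-0.0001 rot err(tool deg) [-1.5  0.4 -0.2]
```

```bash
python3 -m jog '[[[0,0.006,0,-1.5,0,0],[0,0.006,0,-0.5,0,0],[0,0.006,0,-0.5,0,0]]]'; python3 st.py
```

```text
clock: 4.15
eef_pos: [0.495, -0.2035, 0.0445]
tool_rot: [0.677, 0.736, -0.003, 0.003]
ft_force: [-7.9, -0.8, 6.2]
grip_width: 0.0003
t4.15 tcp(mould mm) [93.1  0.6 44.5] F(mould) [7.9 0.1 6.2] w0.0003 rot err(tool deg) [-0.   0.5 -0.4]
```

```bash
python3 -m jog '[[[0,0.0055,0,-0.5,0,0],[0,0.0055,0,-0.5,0,0]]]'; python3 st.py
```

```text
clock: 4.4
eef_pos: [0.5, -0.203, 0.0445]
tool_rot: [0.678, 0.735, -0.001, 0.005]
ft_force: [-8.0, -1.2, 5.0]
grip_width: -0.0002
t4.40 tcp(mould mm) [88.   0.6 44.5] F(mould) [8.1 0.5 5. ] w-0.0002 rot err(tool deg) [ 0.3  0.5 -0.5]
```

```bash
python3 -m jog '[[[0,0.0055,0,-0.5,0,0],[0,0.0055,0,-0.5,0,0]]]'; python3 st.py
```

```text
clock: 4.65
eef_pos: [0.505, -0.2026, 0.0444]
tool_rot: [0.679, 0.734, 0.001, 0.007]
ft_force: [-9.1, -1.0, 5.6]
grip_width: 0.0002
t4.65 tcp(mould mm) [83.   0.6 44.4] F(mould) [9.1 0.2 5.6] w0.0002 rot err(tool deg) [ 0.6  0.5 -0.6]
```

```bash
python3 -m jog '[[[0,0.0055,0,-0.3,0,0]]]'; python3 st.py;python3 -m jog '[[[0,0.0055,0,0,0,0]]]' >/dev/null; python3 st.py
```

```text
clock: 4.78
eef_pos: [0.5055, -0.2025, 0.0443]
tool_rot: [0.679, 0.734, -0.001, 0.005]
ft_force: [-15.6, -1.7, 12.4]
grip_width: -0.0
t4.78 tcp(mould mm) [82.6  0.6 44.3] F(mould) [15.6  0.3 12.4] w-0.0000 rot err(tool deg) [ 0.3  0.5 -0.7]
t4.90 tcp(mould mm) [82.7  0.6 44.5] F(mould) [15.7 -0.1 12.7] w-0.0003 rot err(tool deg) [-0.3  0.5 -0.8]
```

```bash
for i in 1 2 3; do python3 -m jog '[[[0,0.006,-0.002,-0.3,0,0]]]'>/dev/null; python3 st.py; done
```

```text
t5.03 tcp(mould mm) [82.9  0.5 45. ] F(mould) [11.7  2.  -5.4] w0.0002 rot err(tool deg) [-0.7  0.5 -0.9]
t5.15 tcp(mould mm) [83.   0.5 45. ] F(mould) [11.1  2.8 -1.5] w0.0005 rot err(tool deg) [-1.2  0.5 -1.1]
t5.28 tcp(mould mm) [83.1  0.4 45.1] F(mould) [11.5  2.1  1.1] w-0.0000 rot err(tool deg) [-1.6  0.5 -1.2]
```

```bash
python3 -m jog '[[[0,0.0065,-0.001,-1.5,0,0.6]]]'>/dev/null; python3 st.py; python3 -m jog '[[[0,0.007,-0.001,-0.8,0,0.6]]]'>/dev/null; python3 st.py
```

```text
t5.40 tcp(mould mm) [82.8  0.3 44.7] F(mould) [16.   1.4 10.6] w0.0001 rot err(tool deg) [-0.8  0.6 -1.9]
t5.53 tcp(mould mm) [82.8  0.2 44.6] F(mould) [16.3  0.5 10.8] w-0.0003 rot err(tool deg) [-0.8  0.6 -2.6]
```

```bash
python3 -m jog '[[[0,0.0075,-0.002,-0.9,0,-0.5]]]'>/dev/null; python3 st.py; python3 -m jog '[[[0,0.0075,-0.002,-0.9,0,-0.5]]]'>/dev/null; python3 st.py
```

```text
t5.65 tcp(mould mm) [82.8  0.2 44.9] F(mould) [14.5  2.1  0.1] w0.0002 rot err(tool deg) [-0.8  0.6 -2.2]
t5.78 tcp(mould mm) [82.8  0.3 44.8] F(mould) [14.3  1.6  1.7] w0.0000 rot err(tool deg) [-0.8  0.6 -1.8]
```

```bash
python3 -m jog '[[[0,0.0085,-0.0015,-1.2,0,-0.5]]]'>/dev/null; python3 st.py; python3 -m jog '[[[0,0.009,-0.0015,-1.2,0,-0.5]]]'>/dev/null; python3 st.py
```

```text
t5.90 tcp(mould mm) [82.5  0.4 44.6] F(mould) [19.4  2.  10.4] w-0.0000 rot err(tool deg) [-0.5  0.6 -1.5]
t6.03 tcp(mould mm) [82.3  0.5 44.6] F(mould) [20.3  2.  10.7] w-0.0006 rot err(tool deg) [-0.3  0.6 -1.1]
```

```bash
python3 -m jog '[[[0,-0.008,0,0,0,0],[0,-0.01,0,-0.3,0.5,-1],[0,0,-0.06,0,0,0],[0,0,-0.06,0,0,0],[0,0.02,-0.03,0,0,0],[0,0.055,0,0,0,0],[0,0.055,0,0,0,0],[0,0.055,0,0,0,0],[0,0.02,0,0,0,0],[0,0,0,0,0,0]]]' 0.05|tail -2; python3 st.py -99 1 150
```

```text
ft_force: [0.0, -0.2, -0.5]
grip_width: 0.05
t7.28 tcp(mould mm) [-112.2    0.7  203.1] F(mould) [-0.   0.2 -0.5] w0.0500 rot err(tool deg) [0.8 0.1 0.1]
to go, tool m [-0.0002 -0.0139  0.0529] len 0.055
```

Run:
```python
from h import *
b=cam("scene");a=cam("top")
B=cv2.resize(b["pixels"][130:250,245:365,::-1],None,fx=4,fy=4,interpolation=cv2.INTER_CUBIC)
A=cv2.resize(a["pixels"][175:295,250:330,::-1],None,fx=4,fy=4,interpolation=cv2.INTER_CUBIC)
cv2.imwrite("pics/s2.png",np.hstack([B,A]))
```

```text
(no output)
```

View pics/s2.png

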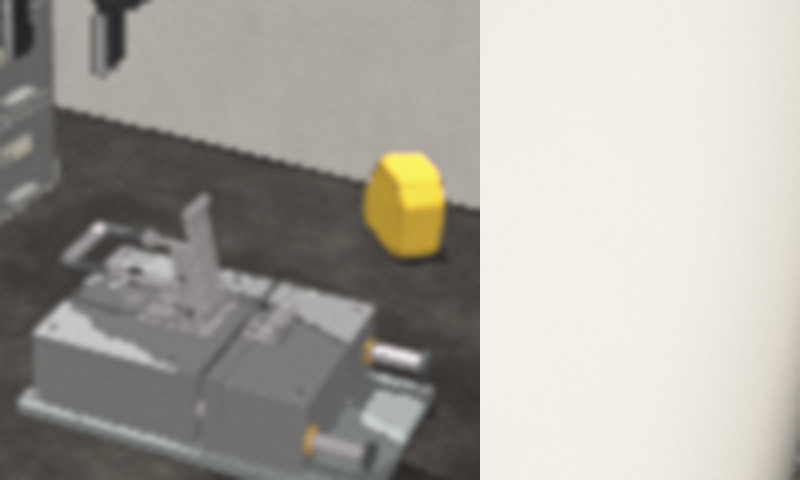

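The scene crop shows the half shut on the seal, the lever nearly upright with its tip at (195,200), and the loop bar undisturbed at (80,245). The top view is blocked by the arm.

```bash
python3 -m jog '[[[0,-0.013,0.03,0.8,0,0],[0,0,0.04,0,0,0],[0,0,0.03,0,0,0],[0,0,0.02,0,0,0]]]'|tail -2; python3 st.py -98 1 82
```

```text
ft_force: [-1.1, -0.0, 0.7]
grip_width: 0.0502
t7.88 tcp(mould mm) [-94.9   3.4  87.1] F(mould) [ 1.1 -0.1  0.7] w0.0502 rot err(tool deg) [ 0.3  0.3 -0.1]
to go, tool m [0.0025 0.0031 0.0052] len 0.006
```

```bash
python3 -m jog '[[[0.002,0.003,0.004,0.3,0.3,0],[0,0,0,0,0,0]]]' >/dev/null; python3 st.py; python3 -m jog '[[[0,0,0,0,0,0],[0,0,0,0,0,0],[0,0,0,0,0,0],[0,0,0,0,0,0]]]' 0.0 >/dev/null;python3 st.py
python3 - <<'E'
from h import *
b=cam("scene")
cv2.imwrite("pics/s3.png",cv2.resize(b["pixels"][140:250,235:345,::-1],None,fx=5,fy=5,interpolation=cv2.INTER_CUBIC))
E
```

```text
t8.12 tcp(mould mm) [-95.4   1.6  83.2] F(mould) [0.5 0.2 0.1] w0.0498 rot err(tool deg) [-0.1 -0.1 -0.1]
t8.62 tcp(mould mm) [-99.    2.2  88.3] F(mould) [ 1.3  1.1 -1. ] w0.0050 rot err(tool deg) [ 0.5  0.  -0.1]
```

View pics/s3.png

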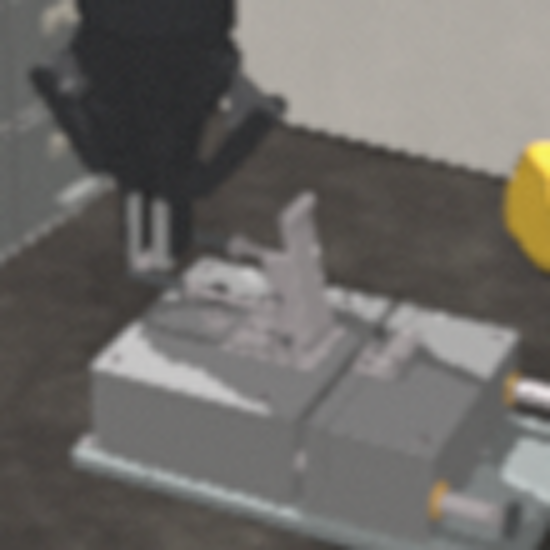

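The fingers at (150,230) are shutting at the loop bar, with the lever and the half unchanged. The opening reads under the bar's 8 mm, so I'm checking whether it is still closing.

```bash
python3 -m jog '[[[0,0,0,0,0,0]]]' >/dev/null; python3 st.py;  python3 -m jog '[[[0,0,0,0,0,0]]]' >/dev/null; python3 st.py
```

```text
t8.80 tcp(mould mm) [-98.9   2.3  88.2] F(mould) [-1.3 -0.1 -0.9] w0.0050 rot err(tool deg) [ 0.5  0.  -0.1]
t8.93 tcp(mould mm) [-98.9   2.3  88.2] F(mould) [-1.3  0.3  0.5] w0.0049 rot err(tool deg) [ 0.5  0.  -0.1]
```

```bash
python3 -m jog '[[[0,0,0,0,0,0],[0,0,0,0,0,0],[0,0,0.006,0.5,0,0],[0,0,0.006,0,0,0],[0,0,0.002,0,0,0]]]' 0.04 >/dev/null; python3 st.py; python3 -m jog '[[[0,0,0,0,0,0],[0,0,0,0,0,0],[0,0,0,0,0,0],[0,0,0,0,0,0]]]' 0.0 >/dev/null;python3 st.py
```

```text
t9.55 tcp(mould mm) [-97.8   2.5  72.9] F(mould) [-0.2 -0.2  5.7] w0.0399 rot err(tool deg) [-0.2  0.  -0.1]
t10.05 tcp(mould mm) [-98.8   2.6  73.7] F(mould) [-1.  -0.3 -0.7] w0.0060 rot err(tool deg) [-0.1  0.1 -0.1]
```

```bash
python3 -m jog '[[[0,-0.002,-0.018,0,0,0],[0,-0.007,-0.017,0,0,0],[0,-0.011,-0.015,0,0,0]]]' >/dev/null; python3 st.py
python3 - <<'E'
from h import *
b=cam("scene")
cv2.imwrite("pics/s4.png",cv2.resize(b["pixels"][120:240,235:345,::-1],None,fx=5,fy=5,interpolation=cv2.INTER_CUBIC))
E
```

```text
t10.43 tcp(mould mm) [-77.4   2.4 124.6] F(mould) [ 1.5  0.2 -2.3] w0.0058 rot err(tool deg) [-0.2  0.  -0.1]
```

View pics/s4.png

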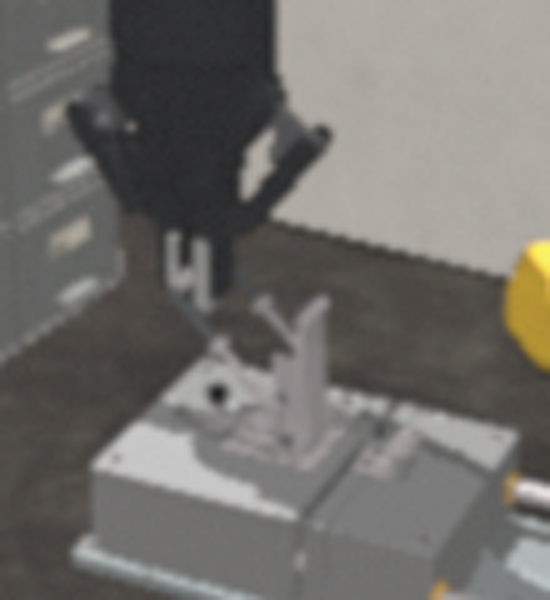

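The loop is held between the pads at (190,280) and follows, and the lever is still up. I'll continue along the arc.

```bash
python3 -m jog '[[[0,-0.014,-0.012,0,0,0],[0,-0.017,-0.007,0,0,0],[0,-0.0185,-0.003,0,0,0]]]' >/dev/null; python3 st.py
```

```text
t10.85 tcp(mould mm) [-22.7   2.1 150.8] F(mould) [ -2.3   0.5 -14.3] w0.0057 rot err(tool deg) [-0.4  0.  -0.2]
```

```bash
python3 -m jog '[[[0,-0.0185,0.004,0,0,0],[0,-0.017,0.007,0,0,0]]]' >/dev/null; python3 st.py; python3 -m jog '[[[0,-0.015,0.011,0,0,0]]]' >/dev/null; python3 st.py
```

```text
t11.10 tcp(mould mm) [ 12.1   2.2 144.3] F(mould) [-10.2  -0.3 -14.2] w0.0052 rot err(tool deg) [ 0.1  0.1 -0.2]
t11.22 tcp(mould mm) [ 26.4   2.2 135. ] F(mould) [-9.6  0.5 -9.8] w0.0052 rot err(tool deg) [ 0.4  0.1 -0.2]
```

```bash
python3 -m jog '[[[0,-0.010,0.015,0,0,0],[0,-0.0075,0.017,0,0,0]]]' >/dev/null; python3 st.py
python3 - <<'E'
from h import *
b=cam("scene")
cv2.imwrite("pics/s5.png",cv2.resize(b["pixels"][130:240,250:360,::-1],None,fx=5,fy=5,interpolation=cv2.INTER_CUBIC))
E
```

```text
t11.47 tcp(mould mm) [ 44.    2.3 107.2] F(mould) [-0.9 -0.4 -0.4] w0.0054 rot err(tool deg) [ 0.8  0.2 -0.2]
```

View pics/s5.png

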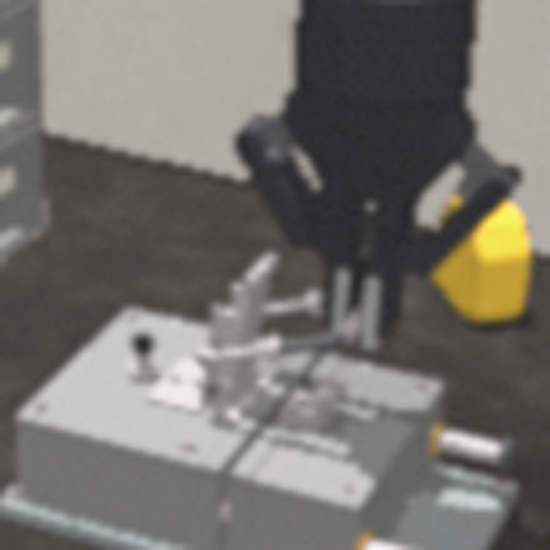

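The loop is gripped on the keeper side, with the bar at (355,325). The lever is pulled fully up and tilts to +x. I'll go lower, pull taut and release.

```bash
python3 -m jog '[[[0,-0.004,0.012,0.6,0,0],[0,-0.005,0.008,0,0,0]]]' >/dev/null; python3 st.py; python3 -m jog '[[[0,-0.004,0.002,0,0,0]]]' >/dev/null; python3 st.py
```

```text
t11.78 tcp(mould mm) [48.8  2.5 88.1] F(mould) [-9.6 -2.6  4. ] w0.0055 rot err(tool deg) [ 0.8  0.2 -0.1]
t11.90 tcp(mould mm) [48.7  2.5 88. ] F(mould) [-6.7 -0.9  3.6] w0.0056 rot err(tool deg) [ 1.3  0.3 -0.1]
```

```bash
python3 -m jog '[[[0,0,0,0,0,0],[0,0,0,0,0,0],[0,0,0,0,0,0],[0,0,-0.02,0,0,0],[0,0,-0.03,0,0,0]]]' 0.05 >/dev/null; python3 st.py
python3 - <<'E'
from h import *
b=cam("scene")
cv2.imwrite("pics/s6.png",cv2.resize(b["pixels"][150:250,250:350,::-1],None,fx=5.9,fy=5.9,interpolation=cv2.INTER_CUBIC))
E
```

```text
t12.53 tcp(mould mm) [ 54.2   1.1 135.3] F(mould) [-0.1  0.3  0. ] w0.0499 rot err(tool deg) [ 0.6  0.1 -0.1]
```

View pics/s6.png

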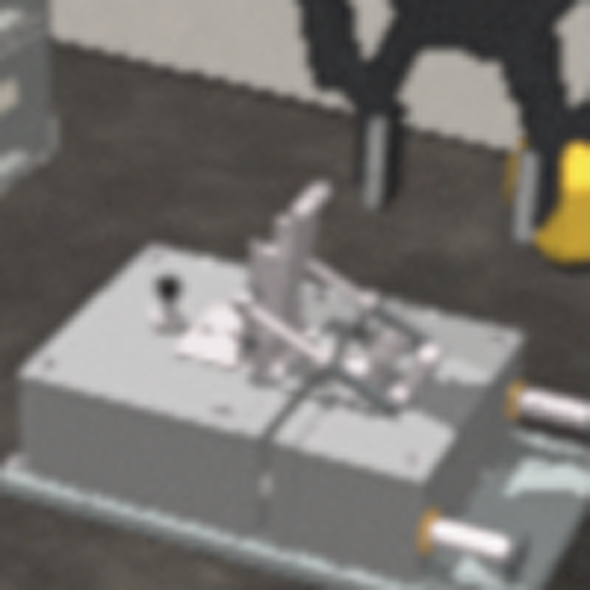

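```bash
python3 - <<'E'
from h import *
b=cam("scene");p=np.load("p.npy");Z=R.from_euler("z",p[2])
for x,z in((45,64),(40,81),(44,76)):
  q=proj(b,[Z.apply(np.array([x,y,z])/1000)+[p[0],p[1],0] for y in(-21.5,0,21.5)]); print(x,z,((q-[250,150])*5.9).round().tolist())
E
python3 -m jog '[[[0,-0.0,-0.045,0.6,0,0],[0,0,-0.03,0,0,0],[0,0,0,0,0,0]]]' 0 >/dev/null; python3 st.py 12 0 145
```

```text
45 64 [[393.0, 401.0], [413.0, 375.0], [431.0, 349.0]]
40 81 [[383.0, 361.0], [403.0, 335.0], [422.0, 310.0]]
44 76 [[393.0, 374.0], [412.0, 348.0], [431.0, 323.0]]
t13.00 tcp(mould mm) [ 54.3   1.8 212.7] F(mould) [-0.2  0.   0. ] w-0.0002 rot err(tool deg) [ 0.1  0.2 -0.1]
to go, tool m [0.0021 0.0421 0.0677] len 0.08
```

The scene crop shows the loop bar from (400,405) to (435,355). That matches a bar resting on the half's flat top beyond the keeper nose (predicted (393,401) to (431,349)). Next is the lever.

```bash
python3 -m jog '[[[0.002,0.01,0.045,0,0,0],[0,0.02,0.045,0,0,0],[0,0,0,0,0,0]]]' >/dev/null; python3 st.py 20 1 118; python3 -m jog '[[[0,0.005,0,0,0,0]]]' >/dev/null; python3 st.py
```

```text
t13.38 tcp(mould mm) [ 25.7  -0.2 116.4] F(mould) [-0.3 -0.6  0.6] w0.0005 rot err(tool deg) [-0.1  0.1 -0.2]
to go, tool m [-0.0012  0.0057 -0.0016] len 0.006
t13.50 tcp(mould mm) [ 21.4  -0.2 116. ] F(mould) [-0.3  0.2  0.4] w-0.0003 rot err(tool deg) [-0.2  0.1 -0.2]
```

```bash
python3 -m jog '[[[-0.001,0.007,-0.002,0,0,0],[0,0.007,-0.001,0,0,0]]]' >/dev/null; python3 st.py; python3 -m jog '[[[0,0.007,-0.001,0,0,0]]]' >/dev/null; python3 st.py; python3 -m jog '[[[0,0.007,0,0,0,0]]]' >/dev/null; python3 st.py
```

```text
t13.75 tcp(mould mm) [  6.7   1.3 121.1] F(mould) [ 0.6 -0.9 -0.4] w0.0001 rot err(tool deg) [-0.1  0.1 -0.2]
t13.88 tcp(mould mm) [ -0.9   1.6 123.2] F(mould) [ 0.8 -0.1 -0.1] w-0.0000 rot err(tool deg) [-0.1  0.2 -0.2]
t14.00 tcp(mould mm) [ -8.7   1.8 123.9] F(mould) [ 0.5 -0.1 -0.3] w-0.0003 rot err(tool deg) [-0.   0.2 -0.2]
```

```bash
for i in 1 2 3; do python3 -m jog '[[[0,0.006,0.0015,0,0,0]]]' >/dev/null; python3 st.py;done
python3 - <<'E'
from h import *
b=cam("scene")
cv2.imwrite("pics/s7.png",cv2.resize(b["pixels"][150:250,250:350,::-1],None,fx=5.9,fy=5.9,interpolation=cv2.INTER_CUBIC))
E
```

```text
t14.12 tcp(mould mm) [-15.7   2.  123.2] F(mould) [ 0.1 -0.5  2. ] w0.0002 rot err(tool deg) [ 0.1  0.2 -0.2]
t14.25 tcp(mould mm) [-21.6   2.  121.9] F(mould) [ 4.5 -1.   1.6] w0.0001 rot err(tool deg) [ 0.   0.2 -0.2]
t14.38 tcp(mould mm) [-26.9   2.  120.2] F(mould) [5.  0.4 2.1] w0.0000 rot err(tool deg) [-0.1  0.2 -0.3]
```

View pics/s7.png

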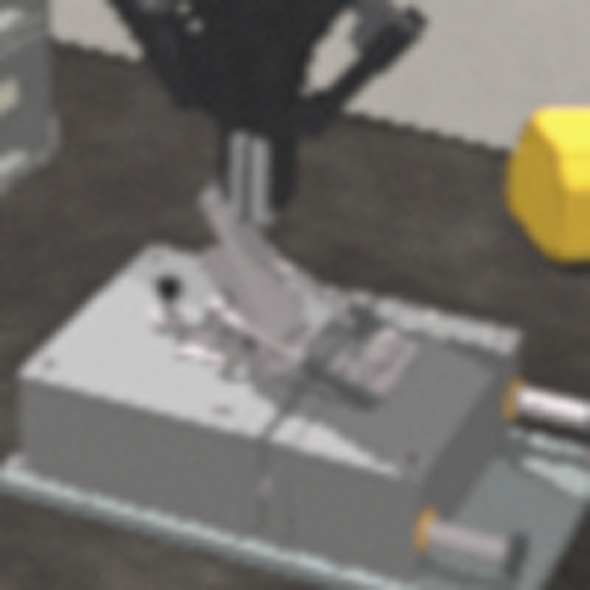

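The lever is tilted to about 0.95 rad, the loop is drawn in under the keeper nose near (385,365), and it resists with about 5 N, so it is hooked.

```bash
for i in 1 2; do python3 -m jog '[[[0,0.006,0.005,0,0,0]]]' >/dev/null; python3 st.py;done;  python3 -m jog '[[[0,0.006,0.006,0,0,0]]]' >/dev/null; python3 st.py
```

```text
t14.55 tcp(mould mm) [-34.    2.3 115.9] F(mould) [ 3.  -0.6  6.7] w0.0001 rot err(tool deg) [-0.   0.3 -0.3]
t14.68 tcp(mould mm) [-40.6   2.4 111.6] F(mould) [ 5.1 -1.9  3.8] w-0.0002 rot err(tool deg) [ 0.1  0.3 -0.3]
t14.80 tcp(mould mm) [-47.    2.5 105.9] F(mould) [ 2.9 -0.9  2.2] w-0.0003 rot err(tool deg) [ 0.1  0.3 -0.3]
```

```bash
for i in 1 2 3; do python3 -m jog '[[[0,0.0,0.006,0,0,0]]]' >/dev/null; python3 st.py;done
```

```text
t14.93 tcp(mould mm) [-48.9   2.7 100. ] F(mould) [-0.6 -0.4  1.9] w-0.0003 rot err(tool deg) [ 0.3  0.3 -0.2]
t15.05 tcp(mould mm) [-49.5   2.8  93.3] F(mould) [0.1 0.2 0.5] w-0.0003 rot err(tool deg) [ 0.4  0.3 -0.2]
t15.18 tcp(mould mm) [-49.4   2.8  86.2] F(mould) [ 0.8  0.7 -0.5] w-0.0001 rot err(tool deg) [ 0.3  0.3 -0.2]
```

```bash
for i in 1 2 3; do python3 -m jog '[[[0.001,0.0,0.003,0,0,0]]]' >/dev/null; python3 st.py;done
```

```text
t15.30 tcp(mould mm) [-49.3   2.1  82.6] F(mould) [2.1 0.4 9.9] w0.0000 rot err(tool deg) [ 0.3  0.4 -0.2]
t15.43 tcp(mould mm) [-49.5   2.2  82. ] F(mould) [ 6.1 -0.2 18.9] w0.0003 rot err(tool deg) [ 0.4  0.5 -0.3]
t15.55 tcp(mould mm) [-49.5   2.2  82.1] F(mould) [ 7.4 -1.1 16.3] w-0.0001 rot err(tool deg) [ 0.5  0.6 -0.3]
```

```bash
for i in 1 2 3; do python3 -m jog '[[[0,-0.001,0.0033,0.2,0,0]]]' >/dev/null; python3 st.py;done
```

```text
t15.68 tcp(mould mm) [-49.4   2.3  82.1] F(mould) [ 2.7 -3.  13.2] w0.0000 rot err(tool deg) [ 0.5  0.7 -0.3]
t15.80 tcp(mould mm) [-49.4   2.2  82.2] F(mould) [ 3.4 -3.4 12.4] w0.0003 rot err(tool deg) [ 0.5  0.7 -0.3]
t15.93 tcp(mould mm) [-49.4   2.3  82.2] F(mould) [ 3.1 -2.2 12.8] w-0.0000 rot err(tool deg) [ 0.5  0.7 -0.3]
```

```bash
python3 -m jog '[[[0,0,-0.006,0.5,0.7,-0.3],[0.002,0.008,0,0,0,0],[0,0,0.003,0,0,0]]]' >/dev/null; python3 st.py; for i in 1 2; do python3 -m jog '[[[0,0,0.0032,0.1,0,0]]]' >/dev/null; python3 st.py;done
```

```text
t16.30 tcp(mould mm) [-58.3   0.1  86. ] F(mould) [-0.1  0.1 -0.3] w-0.0001 rot err(tool deg) [ 0.1  0.  -0. ]
t16.43 tcp(mould mm) [-58.5   0.1  82.6] F(mould) [ 3.6 -1.  11.7] w-0.0002 rot err(tool deg) [ 0.  0. -0.]
t16.55 tcp(mould mm) [-58.7   0.1  81.7] F(mould) [ 6.8 -2.9 21.9] w0.0002 rot err(tool deg) [ 0.   0.1 -0. ]
```

```bash
for i in 1 2; do python3 -m jog '[[[0,0,0.0027,0,0,0]]]' >/dev/null; python3 st.py;done; python3 -m jog '[[[0,0,-0.006,0,0,0],[0,0,-0.03,0,0,0],[0,0,-0.06,0,0,0],[0,-0.06,-0.03,0,0,0],[0,-0.06,0,0,0,0],[0,-0.06,0,0,0,0],[0,-0.06,0,0,0,0],[0,-0.03,0,0,0,0],[0,0,0,0,0,0]]]'>/dev/null; python3 st.py;  python3 - <<'E'
from h import *
b=cam("scene");a=cam("top")
B=cv2.resize(b["pixels"][165:255,250:350,::-1],(480,432),interpolation=cv2.INTER_CUBIC)
A=cv2.resize(a["pixels"][175:300,260:345,::-1],(294,432),interpolation=cv2.INTER_CUBIC)
cv2.imwrite("pics/s8.png",np.hstack([B,A]))
E
```

```text
t16.68 tcp(mould mm) [-58.7   0.1  82. ] F(mould) [ 6.9 -1.8 17.2] w0.0004 rot err(tool deg) [0.1 0.1 0. ]
t16.80 tcp(mould mm) [-58.6   0.1  82.1] F(mould) [ 5.5 -2.5 14.9] w0.0003 rot err(tool deg) [ 0.2  0.2 -0. ]
t17.93 tcp(mould mm) [214.5  -0.9 203.4] F(mould) [-0.5 -0.1 -0.4] w0.0001 rot err(tool deg) [-0.2  0.1  0. ]
```

View pics/s8.png

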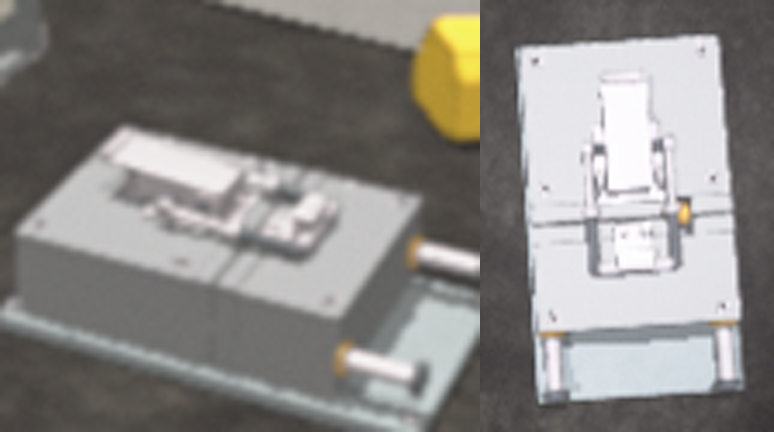

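The lever lies flat at (628,130) in the top view. The loop encloses the keeper with its bar at (635,270), the half is shut, and the arm is clear. I'm handing in.

```bash
python3 -c "
from workcell import bot
print(bot.job_done())"
```

```text
the job is handed in; nothing more can be done
None
```

The mould is shut and latched, and I handed the job in at about 18 s of robot time; no verdict was reported.

- **Half:** I pushed it onto the seal with 16–20 N along its travel. Adding the sideways friction, the highest total reading was about 23 N.
- **Loop:** I swung it over the lever and released it beyond the keeper's nose. A camera check matched it lying on the half's flat top. On folding, the lever resisted with about 5–7 N and then went slack past centre, as a hooked loop should.
- **Lever:** I pressed it home on its stop at 15–19 N. The last press peaked at about 22 N (about 23 N in total), a little over the 15–20 N asked but under 25 N.
- **Last check:** Pictures from both cameras show the lever flat, the bar under the keeper's nose and the half closed. The wrist force is about zero and the arm is well clear.
- **Disagreements:**
  - The lever did not start fully up; pulling the loop taut brought it up.
  - The gripper read 5–6 mm on the 8 mm bar, and the bar slipped a few millimetres in the pads on the way over.
- **Not checked:** I touched none of the things standing around. My last pictures were crops of the mould, so I did not check all of those things again.

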